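# Change over the preset milling tools

### The job

Change over the four tools for the next job: the drill chuck and the end mill go into the hand carrier, the drill chuck in the socket beside the carrier's handle and the end mill in the other one; the face mill goes into the square tightening block to have its inserts turned, and the boring head into the round setting stand. Every socket is taken except the spare cup, so use that on the way and leave it empty at the end; carry the tools upright, lower them gently into the sockets and never lay or drop one, and leave each fully seated with its flange down on the rim.

Things in the scene. Friction and masses are not known exactly. Their poses are not given: they have to be found in the camera images.
- face_mill_flange (a point): Face mill: 30-taper tool, 0.3-0.65 kg, z up its axis, any turn about it will do. Point: on the axis, mid-height of its 46 mm wide, 20 mm thick ring flange (grip there; parts above are narrower), 10 mm above the flange's underside; the cone (32 mm) and stud reach 76 mm below the point. Above: dark 43 mm disc cutter, five brass-coloured inserts, top 41 mm over the point. Starts in the carrier.
- boring_head_flange (a point): Boring head: 30-taper tool, 0.3-0.65 kg, z up its axis, any turn about it will do. Point: on the axis, mid-height of its 46 mm wide, 20 mm thick ring flange (grip there; parts above are narrower), 10 mm above the flange's underside; the cone (32 mm) and stud reach 76 mm below the point. Above: bright 40 mm drum, dark slide, 10 mm bar off centre, top 56 mm over the point. Starts in the carrier.
- end_mill_flange (a point): End mill: 30-taper tool, 0.3-0.65 kg, z up its axis, any turn about it will do. Point: on the axis, mid-height of its 46 mm wide, 20 mm thick ring flange (grip there; parts above are narrower), 10 mm above the flange's underside; the cone (32 mm) and stud reach 76 mm below the point. Above: bright 35 mm slotted nut, 12 mm cutter, top 56 mm over the point. Starts in block or stand.
- drill_chuck_flange (a point): Drill chuck: 30-taper tool, 0.3-0.65 kg, z up its axis, any turn about it will do. Point: on the axis, mid-height of its 46 mm wide, 20 mm thick ring flange (grip there; parts above are narrower), 10 mm above the flange's underside; the cone (32 mm) and stud reach 76 mm below the point. Above: black 40 mm ribbed chuck, thin drill, top 56 mm over the point. Starts in block or stand.
- handle_pocket_rim (a point): Black socket beside the handle of the hand carrier: fixed grey tray, 184 x 84 mm, 56 mm high, two sockets 90 mm apart, bow handle out 35 mm at one end (the tray's +y). Point: centre of the rim, 80 mm above the table, z up. Bore 35 mm, outside 41 mm, open to 72 mm deep; bush stands free for its top 24 mm.
- far_pocket_rim (a point): Black socket of the same hand carrier at the end away from the handle. Point: centre of the rim, 80 mm above the table, z up. Bore 35 mm, outside 41 mm, open to 72 mm deep; bush stands free for its top 24 mm.
- block_rim (a point): Steel socket of the tightening block: fixed square blue casting, 72 mm wide and 50 mm high on a 100 mm square foot. Point: centre of the rim, 80 mm above the table, z up. Bore 35 mm, outside 41 mm, open to 72 mm deep; bush stands free for its top 24 mm.
- stand_rim (a point): Steel socket of the setting stand: fixed round bright housing, 70 mm across and 48 mm high on a 108 mm round foot. Point: centre of the rim, 80 mm above the table, z up. Bore 35 mm, outside 41 mm, open to 72 mm deep; bush stands free for its top 24 mm.
- cup_rim (a point): Spare cup, the empty socket at the start: fixed plain black cup on a 66 mm square foot. Point: centre of the rim, 80 mm above the table, z up. Bore 35 mm, outside 41 mm, open to 72 mm deep; bush stands free for its top 24 mm.
Mind the look-alikes: they are no part of the job. Leave any blue look-alike of the part that bears boring_head_flange alone. Leave any purple look-alike of the part that bears end_mill_flange alone.

How it is judged:
At the end, for the whole second after the job is handed in: Face mill seated in the square block, boring head in the round stand, drill chuck in the carrier's socket beside the handle, end mill in its other socket: each flange within 4 mm of fully down on the rim, within 6 mm of the socket's axis, upright within 0.1 rad and at rest (horizontal distance between face_mill_flange and block_rim below 0.006 m and z of face_mill_flange in the frame of block_rim between 0.006 and 0.014 m and angle between each of face_mill_flange, boring_head_flange, drill_chuck_flange, end_mill_flange's own z axis and vertical below 0.1 rad and linear speed of each of face_mill, boring_head, drill_chuck, end_mill below 0.02 m/s and horizontal distance between boring_head_flange and stand_rim below 0.006 m and z of boring_head_flange in the frame of stand_rim between 0.006 and 0.014 m and horizontal distance between drill_chuck_flange and handle_pocket_rim below 0.006 m and z of drill_chuck_flange in the frame of handle_pocket_rim between 0.006 and 0.014 m and horizontal distance between end_mill_flange and far_pocket_rim below 0.006 m and z of end_mill_flange in the frame of far_pocket_rim between 0.006 and 0.014 m); the robot touches nothing.
It fails at once if a tool is tipped over, laid down or dropped beside a socket (angle between any of face_mill_flange, boring_head_flange, drill_chuck_flange, end_mill_flange's own z axis and vertical above 0.7 rad or height (world z) of any of face_mill_flange, boring_head_flange, drill_chuck_flange, end_mill_flange below 0.06 m).
It fails at once if a tool is dropped: moving faster than 0.7 m/s (a fall of 25 mm) while not held ((linear speed of face_mill above 0.7 m/s and contact force between face_mill and the fingers below 0.05 N) or (linear speed of boring_head above 0.7 m/s and contact force between boring_head and the fingers below 0.05 N) or (linear speed of drill_chuck above 0.7 m/s and contact force between drill_chuck and the fingers below 0.05 N) or (linear speed of end_mill above 0.7 m/s and contact force between end_mill and the fingers below 0.05 N)).
It also fails if it takes over 134 s, if anything falls off the work surface, if the arm or the gripper's body presses on something with over 40 N, if the wrist force passes 120 N, or if a joint passes its speed limit or range.

### The arm

A 6-joint arm with a two-finger parallel gripper is mounted at the origin on the work surface; the furniture and walls round the work are solid. World frame = base frame: x ahead of the robot, y to its left, z up, the work surface at z = 0. Lengths are in m, angles in rad, forces in N, time in s.
With the tool pointing down it reaches from about 0.425 to 0.95 m from the base axis. Payload 3.5 kg.
Tool frame: the origin (TCP) lies midway between the tips of the shut fingers; the grasp point (between the pads) lies 19 mm behind it; z points along the fingers, y is the line along which they close (so a half turn about z gives the same grasp; the last joint's range is limited). The gripper opens to 85 mm and grips with 20 to 120 N. Pads are 22 mm wide; open, the fingers measure 114 mm over their backs; the gripper's body (76 mm by 85 mm) begins 54 mm behind the grasp point. The pads swing forward as they close: fully open they stand 13 mm farther back than shut.
Start: joints at [-1.252, 0.286, 1.577, -0, 1.279, -0.15], TCP at [0.305, -0.602, 0.231] pointing down, gripper open.
Joint ranges: [-2.77, 2.77], [-0.9, 2.22], [0.21, 2.48], [-1.53, 4.67], [0.24, 2.81], [-2.84, 2.84]. Speed limits (rad/s): [2.79, 2.79, 3.14, 3.14, 3.14, 3.14].

### API

Orientations are given as a unit quaternion [x, y, z, w].
In Python, from plant import get_state, read_camera, ctrl gives the robot as it stands.
- The arm moves only by the shell command python3 -m crank 'ROWS' [FORCE]. ROWS is JSON, a list of rows, each a list of 3 entries, a list of its own where there are three numbers: the shift along the tool's x, y, z in mm, then the turn about the tool's z in degrees, then the closure in counts, from 0 (fully open) to 255 (shut). In form: [[[tx, ty, tz], yaw, claw], ...]. A call has 1 to 10 rows; each row is the pose to reach, as a shift and turn from the pose commanded when the call began, along the tool's axes at that moment; what a row does not reach only later rows make up. A row lasts 1/10 s, in which the tool goes at most 50 mm and 8.59 degrees, less where a joint would pass 70% of its speed; a pose out of reach is approached as far as the arm can. A call with a gripper value outside its range is refused whole. The fingers move at their own pace and stop on an object; FORCE is the grip in N (left out, the last holds). Time passes only in rows, so rows that repeat a pose let the fingers close. It gives the time, the measured TCP pose, the force, the opening and the grip force at its end, in the units of the state.
- get_state(): the state, without advancing time (a new reading comes with each control period).
- read_camera(name): name is "scene" or "top" or "wrist"; returns a dict with "frame" (480x640x3 uint8, blue, green, red), "range_z" (480x640 float32, m along the optical axis (not along the pixel's ray), 0 where there is no reading), "vfov" (degrees; the focal length in pixels is half the picture's height over the tangent of half this angle, whatever the lens; pixels are square), "cx", "cy" (the principal point, pixels), "k1" (the pictures are not rectified: a ray, as slopes to the right and down, at radius r is drawn at 1 + k1 r^2 times it, then the intrinsics apply), "origin" and "orientation" of the camera in the world. Camera axes: x right, y down, z forward; pixel columns grow to the right and rows downward; lengths in m; the calibration is good to about 2 mm. A picture is of the moment at which its call begins.
- ctrl.sign_off(): hands the job in; it is judged then, once.
The state is a dict: "time": time; "qpos": joint angles; "dq": joint speeds; "joint_efforts": joint torques, N m; "eef_pos": TCP position; "tcp_rot": TCP orientation; "contact_force": force on the tool from outside, world axes, zero at the start; "wrist_torque": the same for the moment, N m; "opening": opening from 0.0 (shut) to 1.0 (fully open); "finger_force": force on a finger pad.
Only numpy, scipy, OpenCV 4.12 (cv2) and the standard library are available. Lean on these libraries where they do the work, as an engineer would, in place of code of your own. Each camera call takes 0.05 s, during which the arm holds its last target. There are 200 camera calls.

## Working session

There is one attempt and no reset: what is moved stays moved. The work goes in short steps, Python scripts to look and compute and a shell command to move; the robot and the scene stay as the last step left them, time stands still between calls to the robot, and variables do not carry over. Pictures are saved under pics/ and viewed, at most 14 in all, crops included, and the job is handed in when it is done.

```bash
mkdir -p pics; ls
cat > h.py <<'E'
import numpy as np,cv2,sys
from scipy.spatial.transform import Rotation as R
from plant import get_state,read_camera,ctrl
def rays(c,uv):
    f=240/np.tan(np.radians(c["vfov"])/2)
    uv=np.atleast_2d(uv).astype(float)
    d=(uv-[c["cx"],c["cy"]])/f; s=d.copy()
    for _ in range(20): s=d/(1+c["k1"]*(s**2).sum(1,keepdims=True))
    return np.c_[s,np.ones(len(s))]
def world(c,uv):
    "pixel -> world by depth"
    r=rays(c,uv); uv=np.atleast_2d(uv).astype(int)
    z=c["range_z"][uv[:,1],uv[:,0]]
    return R.from_quat(c["orientation"]).apply(r*z[:,None])+c["origin"]
def plane(c,uv,h):
    d=R.from_quat(c["orientation"]).apply(rays(c,uv)); o=np.array(c["origin"])
    return o+d*((h-o[2])/d[:,2])[:,None]
def cloud(c):
    v,u=np.mgrid[:480,:640]; 
    return world(c,np.c_[u.ravel(),v.ravel()]).reshape(480,640,3)
E
python3 - <<'E'
from h import *
s=get_state();print(s)
for n in("top","scene"):
    c=read_camera(n);cv2.imwrite(f"pics/{n}0.png",c["frame"]);np.save(n+"0.npy",c,allow_pickle=True)
    print({k:v for k,v in c.items() if k not in("frame","range_z")})
E
```

```text
pics
{'time': 0.0, 'qpos': array([-1.25201460e+00,  2.87206672e-01,  1.57821128e+00, -3.72198592e-06,
        1.27856914e+00, -1.49987616e-01]), 'dq': array([ 0.0009113 ,  0.00015432, -0.00067301, -0.0012847 , -0.0019115 ,
       -0.0007419 ]), 'joint_efforts': array([ 5.89619849e-04, -4.05982983e+01, -2.92622674e+01, -6.18990998e-05,
        5.85749614e-03, -2.14435936e-06]), 'eef_pos': array([ 0.30477978, -0.6015293 ,  0.22990127]), 'tcp_rot': array([ 9.72656610e-01,  2.32244884e-01, -1.02696978e-04, -1.19280773e-03]), 'contact_force': array([0.11519094, 0.13338704, 0.59762675]), 'wrist_torque': array([-0.0017889 , -0.07315499,  0.04063746]), 'finger_force': 0.0, 'opening': 1.0012608721377394}
{'vfov': 42.38369307761709, 'cx': 321.44650512371726, 'cy': 228.56033647752878, 'k1': 0.06339910803695992, 'origin': array([ 0.35714049, -0.0219199 ,  1.3325404 ]), 'orientation': array([ 0.71074172, -0.70161821,  0.03663819, -0.03515313])}
{'vfov': 50.88630039484653, 'cx': 322.33193166687323, 'cy': 237.09524055812284, 'k1': -0.11635816964331205, 'origin': array([-0.16604581,  0.26006295,  1.01188346]), 'orientation': array([-0.50925762,  0.79248472, -0.27761369,  0.18856107])}
```

View pics/top0.png

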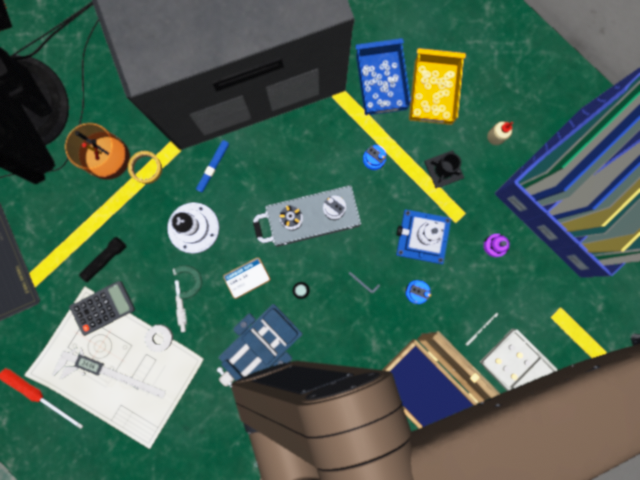

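View pics/scene0.png

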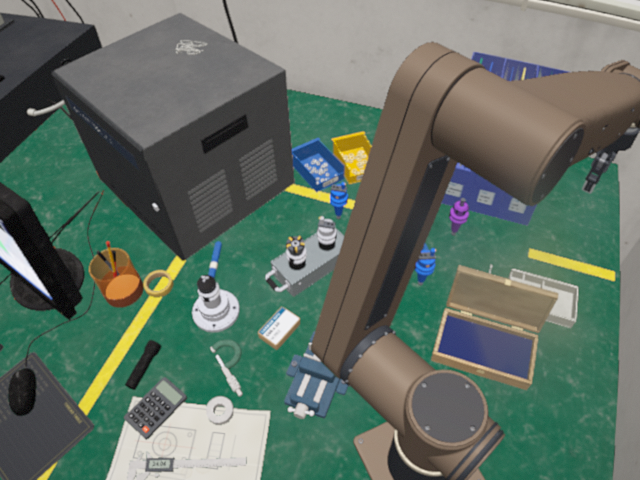

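Run:
```python
from h import *
from scipy.optimize import least_squares
c=np.load("top0.npy",allow_pickle=True).item();P=cloud(c)
def fit(p,r):
    f=lambda q:np.hypot(*(p[:,:2]-q).T)-r
    q=least_squares(f,p[:,:2].mean(0),loss="soft_l1",f_scale=.001);return q.x
S=dict(face=(290,216),boring=(335,206),end=(430,233),drill=(186,224),cup=(447,168),blueA=(374,155),blueB=(419,291),purp=(497,244))
for n,(u,v) in S.items():
    B=P[v-32:v+33,u-32:u+33].reshape(-1,3); g0=plane(c,(u,v),.1)[0]
    h=.08 if n=="cup" else .1
    m=(abs(B[:,2]-h)<.005)&(np.hypot(*(B-g0)[:,:2].T)<.035)
    p=B[m]; print(n,g0.round(3),len(p), "max z",B[:,2].max().round(3), end=" ")
    if len(p)>20:
        # bounding circle: hull min enclosing
        q,r=cv2.minEnclosingCircle((p[:,:2]*1000).astype(np.float32)); print(np.round(q,1),round(r,1),p[:,2].mean().round(4),p[:,:2].mean(0).round(4))
    else: print()
# cabinet corners
for uv in [(185,145),(130,90),(350,20),(100,5),(345,92),(510,190),(640,70),(262,228),(357,190),(600,270)]: print(uv,world(c,uv)[0].round(3))
im=c["frame"]; 
cr=cv2.resize(im[130:300,150:520],(800,368),interpolation=cv2.INTER_CUBIC);cv2.imwrite("pics/crop1.png",cr)
s=get_state();print(R.from_quat(s["tcp_rot"]).as_matrix().round(4))
```

```text
face [0.507 0.04  0.1  ] 58 max z 1.333 [504.6  38.1] 22.5 0.0988 [0.4921 0.0338]
boring [ 0.529 -0.05   0.1  ] 69 max z 1.333 [526.6 -48.1] 22.9 0.0992 [ 0.5171 -0.0468]
end [ 0.477 -0.241  0.1  ] 125 max z 1.333 [ 478.2 -242.1] 22.8 0.0987 [ 0.4745 -0.2351]
drill [0.488 0.247 0.1  ] 72 max z 1.333 [490.2 250.8] 23.7 0.0989 [0.4846 0.2407]
cup [ 0.609 -0.275  0.1  ] 61 max z 1.333 [ 625.1 -286.5] 20.2 0.079 [ 0.6191 -0.2825]
blueA [ 0.634 -0.128  0.1  ] 43 max z 1.333 [ 633.3 -129.8] 20.3 0.1015 [ 0.6254 -0.128 ]
blueB [ 0.361 -0.218  0.1  ] 43 max z 1.333 [ 360.1 -217.9] 20.0 0.1023 [ 0.359  -0.2131]
purp [ 0.456 -0.373  0.1  ] 26 max z 1.333 [ 456.8 -377.4] 19.1 0.1018 [ 0.4545 -0.3689]
(185, 145) [0.665 0.269 0.031]
(130, 90) [0.67  0.281 0.374]
(350, 20) [ 0.792 -0.065  0.372]
(100, 5) [0.807 0.333 0.373]
(345, 92) [ 0.795 -0.072  0.005]
(510, 190) [ 0.566 -0.402  0.094]Traceback (most recent call last):
  File "<stdin>", line 18, in <module>
  File "h.py", line 13, in world
    z=c["range_z"][uv[:,1],uv[:,0]]
      ~~~~~~~~~~~~^^^^^^^^^^^^^^^^^
IndexError: index 640 is out of bounds for axis 1 with size 640
```

Run:
```python
from h import *
c=np.load("top0.npy",allow_pickle=True).item();P=cloud(c)
im=c["frame"]; 
cv2.imwrite("pics/crop1.png",cv2.resize(im[130:300,150:520],(800,368),interpolation=cv2.INTER_CUBIC))
for n,(a,b,d,e) in dict(org=(500,600,100,270),).items():
    Q=P[d:e,a:b].reshape(-1,3);Q=Q[(Q[:,2]<1)];k=Q[Q[:,2]>.15];print(n,k.min(0) if len(k) else 0,k.max(0) if len(k) else 0)
    k=Q[Q[:,0]<.75]; k=k[k[:,1]>-.5];print(k[:,2].max())
B=P[140:200,415:480].reshape(-1,3);m=abs(B[:,2]-.08)<.006;p=B[m];print(p[:,:2].min(0),p[:,:2].max(0))
```

```text
org [ 0.43785515 -0.55342693  0.15003094] [ 0.73323656 -0.39612296  0.31296837]
0.3129683714887199
[ 0.60495066 -0.30648858] [ 0.64529751 -0.26677998]
```

View pics/crop1.png

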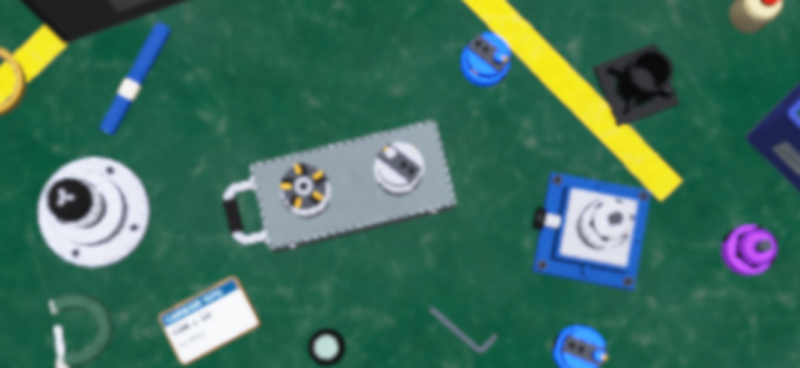

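```bash
python3 -m crank '[[[20,-20,-30],-8,0],[[55,-57,-60],-16,0],[[90,-92,-60],-24,0],[[125,-128,-60],-32,0],[[160,-164,-60],-40,0],[[195,-200,-60],-48,0],[[230,-236,-60],-56,0],[[265,-272,-60],-64,0],[[300,-308,-60],-71,0],[[335,-344,-60],-77.4,0]]' 40
cat >> h.py <<'E'
def go(x,y,z):
    s=get_state();M=R.from_quat(s["tcp_rot"]).as_matrix()
    print("t",round(s["time"],1),"pos",s["eef_pos"].round(4),"shift mm",(M.T@(np.array([x,y,z])-s["eef_pos"])*1000).round(1),"tooly deg",np.degrees(np.arctan2(M[1,1],M[0,1])).round(2),"tilt",M[:,2].round(4))
E
python3 -c "
from h import *
go(.5046,.0381,.27)"
```

```text
time: 1.1
eef_pos: [0.4457, -0.1504, 0.291]
tcp_rot: [0.612, 0.791, 0.0, -0.0]
contact_force: [0.9, -0.8, -0.4]
opening: 1.003
finger_force: 0.0
t 1.1 pos [ 0.4457 -0.1504  0.291 ] shift mm [167.7 104.3  21. ] tooly deg 14.51 tilt [-0.e+00  2.e-04 -1.e+00]
```

```bash
python3 -m crank '[[[30,20,4],0,0],[[65,40,8],0,0],[[100,62,12],0,0],[[135,83,17],0,0],[[160,99,20],0,0],[[168,104,21],0,0],[[168,104,21],0,0]]'
python3 - <<'E'
from h import *
go(.5046,.0381,.27)
c=read_camera("wrist");cv2.imwrite("pics/w1.png",c["frame"]);print(c["origin"],c["vfov"])
P=cloud(c);np.save("w1.npy",c,allow_pickle=True)
for q in((.5046,.0381),(.5266,-.0481)):
    m=(abs(P[...,2]-.1)<.004)&(np.hypot(P[...,0]-q[0],P[...,1]-q[1])<.035)
    p=P[m];print(len(p))
    if len(p)>20: print(cv2.minEnclosingCircle((p[:,:2]*1000).astype(np.float32)),p[:,2].mean())
E
```

```text
time: 1.8
eef_pos: [0.5049, 0.0368, 0.2697]
tcp_rot: [0.613, 0.79, -0.001, -0.001]
contact_force: [-0.3, 0.1, 0.7]
opening: 0.999
finger_force: 0.0
t 1.8 pos [0.5049 0.0368 0.2697] shift mm [ 1.4  0.  -0.3] tooly deg 14.39 tilt [-1.4e-03 -2.0e-04 -1.0e+00]
[0.48388127 0.11679177 0.41291485] 61.2324984987996
505
((504.1243896484375, 40.419212341308594), 22.827354431152344) 0.10019206729917976
520
((526.7439575195312, -46.5048828125), 23.009016036987305) 0.1000056976385631
```

View pics/w1.png

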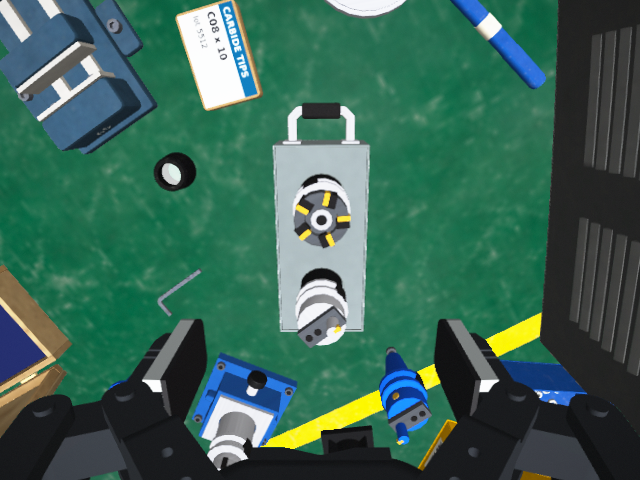

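```bash
python3 -m crank '[[[-30,3,0],0,0],[[-75,8,0],0,0],[[-120,12,0],0,0],[[-165,17,0],0,0],[[-210,22,0],0,0],[[-255,26,0],0,0],[[-300,31,0],0,0],[[-330,34,0],0,0],[[-344,35,0],0,0],[[-344,35,0],0,0]]'
cat >> h.py <<'E'
def ring(c,q,h=.1,R0=.035,r=23):
    P=cloud(c); m=(abs(P[...,2]-h)<.004)&(np.hypot(P[...,0]-q[0],P[...,1]-q[1])<R0)
    p=P[m][:,:2]*1000
    if len(p)<30: print("few",len(p));return
    e=cv2.minEnclosingCircle(p.astype(np.float32))
    print("ring",np.round(e[0],1),"r",round(e[1],1),"n",len(p),"z",P[m][:,2].mean().round(4))
E
python3 - <<'E'
from h import *
go(.625,-.2865,.27)
c=read_camera("wrist")
ring(c,(.625,-.2865),.08); go(.478,-.242,.27)
E
```

```text
time: 2.85
eef_pos: [0.6229, -0.2914, 0.2699]
tcp_rot: [0.615, 0.788, -0.0, -0.0]
contact_force: [-0.7, -0.4, -0.4]
opening: 0.999
finger_force: 0.0
t 2.9 pos [ 0.6229 -0.2914  0.2699] shift mm [ 4.3  3.2 -0.1] tooly deg 14.05 tilt [-8.e-04  3.e-04 -1.e+00]
ring [ 625.1 -286.2] r 20.4 n 550 z 0.0799
t 2.9 pos [ 0.623  -0.2897  0.27  ] shift mm [  81.7 -128.9    0.2] tooly deg 14.14 tilt [-8.e-04  9.e-04 -1.e+00]
```

```bash
python3 -m crank '[[[20,-30,0],0,0],[[45,-70,0],0,0],[[70,-108,0],0,0],[[82,-129,0],0,0],[[82,-129,0],0,0],[[82,-129,0],0,0]]'
python3 - <<'E'
from h import *
c=read_camera("wrist")
ring(c,(.478,-.242)); go(.5043,.0395,.15)
E
```

```text
time: 3.5
eef_pos: [0.4786, -0.24, 0.2711]
tcp_rot: [0.613, 0.79, 0.0, 0.001]
contact_force: [0.8, -0.9, -1.0]
opening: 0.998
finger_force: 0.0
ring [ 477.4 -240.7] r 23.1 n 769 z 0.1003
t 3.5 pos [ 0.4791 -0.2405  0.271 ] shift mm [265.1  93.5 120.9] tooly deg 14.32 tilt [ 1.5e-03 -7.0e-04 -1.0e+00]
```

```bash
python3 -m crank '[[[30,10,0],0,0],[[75,26,0],0,0],[[120,42,0],0,0],[[165,58,0],0,0],[[210,74,0],0,0],[[245,87,20],0,0],[[265,93.5,60],0,0],[[265,93.5,100],0,0],[[265,93.5,121],0,0],[[265,93.5,121],0,0]]'
python3 - <<'E'
from h import *
go(.5043,.0400,.071)
E
```

```text
time: 4.55
eef_pos: [0.5019, 0.0399, 0.1452]
tcp_rot: [0.613, 0.79, -0.002, -0.004]
contact_force: [-1.4, 0.5, -0.7]
opening: 0.998
finger_force: 0.0
t 4.5 pos [0.5019 0.0399 0.1452] shift mm [-0.7  3.  74.2] tooly deg 14.34 tilt [-0.0084  0.0012 -1.    ]
```

```bash
python3 -m crank '[[[0,0,5],0,0],[[0,0,20],0,0],[[0,0,40],0,0],[[0,0,60],0,0],[[0,0,72],0,0],[[0,0,79],0,0],[[0,0,79],0,0],[[0,0,79],0,0]]'
python3 - <<'E'
from h import *
go(.5043,.0400,.071)
E
```

```text
time: 5.35
eef_pos: [0.5049, 0.0386, 0.0713]
tcp_rot: [0.614, 0.789, 0.0, 0.001]
contact_force: [0.2, -0.4, -0.3]
opening: 1.0
finger_force: 0.0
t 5.3 pos [0.5049 0.0386 0.0713] shift mm [ 1.5 -0.2  0.3] tooly deg 14.26 tilt [ 1.8e-03 -2.0e-04 -1.0e+00]
```

```bash
python3 -m crank '[[[1,0,0],0,60],[[1,0,0],0,120],[[1,0,0],0,200],[[1,0,0],0,255],[[1,0,0],0,255],[[1,0,0],0,255],[[1,0,0],0,255],[[1,0,0],0,255]]' 60
python3 - <<'E'
from h import *
go(.5043,.0400,.071)
E
```

```text
time: 6.15
eef_pos: [0.5047, 0.0398, 0.0714]
tcp_rot: [0.614, 0.789, 0.001, 0.001]
contact_force: [-0.2, 1.4, 5.3]
opening: 0.52
finger_force: 61.2
t 6.2 pos [0.5047 0.0398 0.0714] shift mm [ 0.3 -0.3  0.4] tooly deg 14.25 tilt [ 2.3e-03  1.0e-04 -1.0e+00]
```

```bash
python3 -m crank '[[[0,0,-4],0,255],[[0,0,-15],0,255],[[0,0,-35],0,255],[[0,0,-60],0,255],[[0,0,-85],0,255],[[0,0,-110],0,255],[[0,0,-135],0,255],[[0,0,-150],0,255],[[0,0,-155],0,255],[[0,0,-155],0,255]]'
python3 - <<'E'
from h import *
c=read_camera("wrist");cv2.imwrite("pics/w2.png",c["frame"])
go(.625+.0005,-.2862-.0005,.226);s=get_state();print(s["contact_force"],s["opening"])
E
```

```text
time: 7.15
eef_pos: [0.5033, 0.0397, 0.2251]
tcp_rot: [0.614, 0.789, -0.0, -0.0]
contact_force: [0.9, 0.6, -5.4]
opening: 0.523
finger_force: 62.7
t 7.2 pos [0.5029 0.0398 0.224 ] shift mm [-346.6   38.4   -2.3] tooly deg 14.26 tilt [-2.5e-03  2.0e-04 -1.0e+00]
[ 0.00818275  0.50604503 -5.07773031] 0.5166224570215657
```

View pics/w2.png

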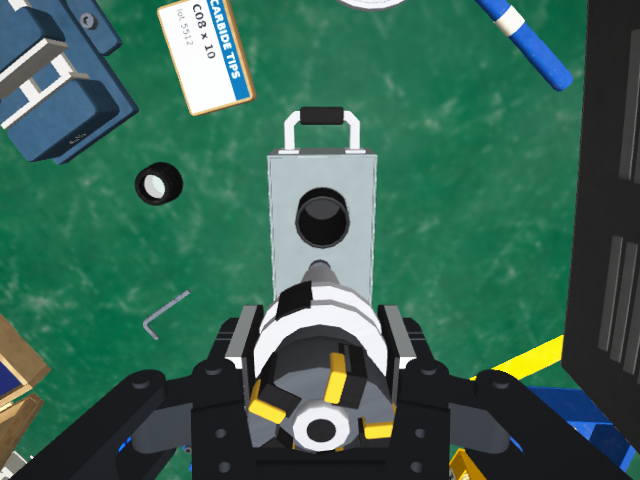

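```bash
python3 -m crank '[[[-15,2,0],0,255],[[-50,6,0],0,255],[[-95,10,0],0,255],[[-140,15,0],0,255],[[-185,20,0],0,255],[[-230,25,0],0,255],[[-275,30,0],0,255],[[-315,34,0],0,255],[[-338,37,0],0,255],[[-346,38,0],0,255]]'
python3 -m crank '[[[0,0,0],0,255],[[0,0,0],0,255],[[0,0,0],0,255],[[0,0,0],0,255],[[0,0,0],0,255]]'
python3 - <<'E'
from h import *
c=read_camera("wrist");ring(c,(.625,-.286),.08)
go(.625+.0005,-.2862-.0006,.071)
E
```

```text
time: 8.2
eef_pos: [0.6251, -0.2897, 0.2224]
tcp_rot: [0.615, 0.788, -0.001, -0.002]
contact_force: [1.1, 0.2, -4.9]
opening: 0.519
finger_force: 62.6
time: 8.7
eef_pos: [0.6258, -0.2853, 0.2257]
tcp_rot: [0.613, 0.79, 0.0, 0.0]
contact_force: [0.4, 0.3, -4.3]
opening: 0.524
finger_force: 62.6
ring [ 625.4 -286.4] r 20.5 n 717 z 0.0799
t 8.8 pos [ 0.6258 -0.2855  0.2257] shift mm [ -1.2  -0.7 154.7] tooly deg 14.31 tilt [ 3.e-04 -2.e-04 -1.e+00]
```

```bash
python3 -m crank '[[[-1,-0.7,5],0,255],[[-1,-0.7,20],0,255],[[-1,-0.7,40],0,255],[[-1,-0.7,60],0,255],[[-1,-0.7,78],0,255],[[-1,-0.7,92],0,255],[[-1,-0.7,105],0,255],[[-1,-0.7,117],0,255],[[-1,-0.7,128],0,255],[[-1,-0.7,138],0,255]]'
python3 -m crank '[[[0,0,4],0,255],[[0,0,8],0,255],[[0,0,11],0,255],[[0,0,14],0,255],[[0,0,15.5],0,255],[[0,0,16],0,255],[[0,0,16],0,255],[[0,0,16],0,255]]'
python3 -c "
from h import *
go(.6255,-.2866,.071)"
```

```text
time: 9.75
eef_pos: [0.6255, -0.2875, 0.0868]
tcp_rot: [0.614, 0.789, 0.0, 0.0]
contact_force: [-0.0, -0.8, -4.8]
opening: 0.524
finger_force: 62.6
time: 10.55
eef_pos: [0.6255, -0.2875, 0.0716]
tcp_rot: [0.614, 0.789, 0.0, 0.0]
contact_force: [-0.1, -0.3, -4.7]
opening: 0.518
finger_force: 62.8
t 10.6 pos [ 0.6255 -0.2875  0.0716] shift mm [0.9 0.2 0.6] tooly deg 14.26 tilt [ 6.e-04 -4.e-04 -1.e+00]
```

```bash
python3 -m crank '[[[0.5,0,0.5],0,255],[[0.5,0,1],0,255],[[0.5,0,1.2],0,255],[[0.5,0,1.2],0,255]]'
python3 -m crank '[[[0,0,0],0,140],[[0,0,0],0,120],[[0,0,0],0,100],[[0,0,0],0,60],[[0,0,0],0,0],[[0,0,0],0,0],[[0,0,0],0,0],[[0,0,0],0,0]]'
```

```text
time: 10.95
eef_pos: [0.6255, -0.2875, 0.0715]
tcp_rot: [0.614, 0.789, -0.0, 0.001]
contact_force: [-3.5, -0.5, 3.6]
opening: 0.515
finger_force: 63.4
time: 11.75
eef_pos: [0.6252, -0.2869, 0.07]
tcp_rot: [0.614, 0.789, 0.0, -0.0]
contact_force: [-0.3, 0.1, 1.1]
opening: 1.003
finger_force: 0.0
```

```bash
python3 -m crank '[[[0,0,-10],0,0],[[0,0,-40],0,0],[[0,0,-80],0,0],[[0,0,-125],0,0],[[20,0,-165],0,0],[[60,0,-190],0,0],[[105,0,-200],0,0],[[150,1,-200],0,0],[[195,1,-200],0,0],[[240,1,-200],0,0]]'
python3 -m crank '[[[45,0,0],0,0],[[90,0,0],0,0],[[135,1,0],0,0],[[180,1,0],0,0],[[225,2,0],0,0],[[270,2,0],0,0],[[300,2,0],0,0],[[314,2,0],0,0],[[314,2,0],0,0],[[314,2,0],0,0]]'
python3 - <<'E'
from h import *
c=read_camera("wrist");ring(c,(.490,.251)); go(.490,.251,.27)
c=read_camera("top");ring(c,(.625,-.287),.1)
E
```

```text
time: 12.75
eef_pos: [0.5664, -0.0525, 0.2714]
tcp_rot: [0.614, 0.789, 0.0, 0.001]
contact_force: [1.3, 0.7, -0.7]
opening: 0.995
finger_force: 0.0
time: 13.75
eef_pos: [0.492, 0.25, 0.2704]
tcp_rot: [0.614, 0.789, -0.0, 0.0]
contact_force: [-0.5, -0.5, 0.3]
opening: 0.998
finger_force: 0.0
ring [490.1 253.7] r 22.9 n 423 z 0.1001
t 13.8 pos [0.4921 0.2496 0.2703] shift mm [ 1.9 -1.7  0.3] tooly deg 14.19 tilt [ 3.e-04 -6.e-04 -1.e+00]
ring [ 624.5 -287. ] r 22.6 n 85 z 0.099
```

```bash
python3 -m crank '[[[3.7,-0.6,10],0,0],[[3.7,-0.6,40],0,0],[[3.7,-0.6,80],0,0],[[3.7,-0.6,120],0,0],[[3.7,-0.6,150],0,0],[[3.7,-0.6,175],0,0],[[3.7,-0.6,188],0,0],[[3.7,-0.6,193],0,0],[[3.7,-0.6,193],0,0],[[3.7,-0.6,193],0,0]]'
python3 -c "
from h import *
go(.4905,.253,.077)"
python3 -m crank '[[[0,0,0],0,60],[[0,0,0],0,120],[[0,0,0],0,200],[[0,0,0],0,255],[[0,0,0],0,255],[[0,0,0],0,255],[[0,0,0],0,255],[[0,0,0],0,255]]' 60
python3 -c "
from h import *
go(.4905,.253,.077)"
```

```text
time: 14.85
eef_pos: [0.4913, 0.2544, 0.0786]
tcp_rot: [0.614, 0.789, 0.001, 0.001]
contact_force: [1.2, 0.2, 0.3]
opening: 0.998
finger_force: 0.0
t 14.8 pos [0.4913 0.2544 0.0786] shift mm [-1.2 -1.1  1.6] tooly deg 14.25 tilt [ 2.6e-03  8.0e-04 -1.0e+00]
time: 15.65
eef_pos: [0.4908, 0.2545, 0.0784]
tcp_rot: [0.614, 0.789, 0.001, 0.0]
contact_force: [-1.4, 0.1, 5.8]
opening: 0.516
finger_force: 61.6
t 15.7 pos [0.4908 0.2545 0.0784] shift mm [-1.4 -0.6  1.4] tooly deg 14.27 tilt [ 1.3e-03  4.0e-04 -1.0e+00]
```

```bash
python3 -m crank '[[[0,0,-4],0,255],[[0,0,-15],0,255],[[0,0,-35],0,255],[[0,0,-60],0,255],[[0,0,-85],0,255],[[0,0,-110],0,255],[[0,0,-135],0,255],[[0,0,-150],0,255],[[0,0,-155],0,255],[[0,0,-155],0,255]]'
python3 -m crank '[[[-15,-3,0],0,255],[[-50,-9,0],0,255],[[-90,-17,0],0,255],[[-130,-25,0],0,255],[[-170,-32,0],0,255],[[-198,-37,0],0,255],[[-210,-39.5,0],0,255],[[-210,-39.5,0],0,255],[[-210,-39.5,0],0,255],[[-210,-39.5,0],0,255]]'
python3 - <<'E'
from h import *
c=read_camera("wrist");ring(c,(.5045,.0400),.08)
P=cloud(c);s=get_state();M=R.from_quat(s["tcp_rot"]).as_matrix()
go(.5048,.0412,.078)
E
```

```text
time: 16.65
eef_pos: [0.4901, 0.2542, 0.2322]
tcp_rot: [0.614, 0.789, 0.0, 0.0]
contact_force: [0.6, -0.2, -3.5]
opening: 0.515
finger_force: 61.6
time: 17.65
eef_pos: [0.5033, 0.042, 0.2317]
tcp_rot: [0.613, 0.79, -0.0, -0.001]
contact_force: [0.4, -0.7, -3.0]
opening: 0.517
finger_force: 61.7
ring [504.4  40.1] r 20.5 n 693 z 0.0799
t 17.7 pos [0.5034 0.0421 0.2318] shift mm [ -1.3   1.2 153.8] tooly deg 14.36 tilt [-6.e-04  4.e-04 -1.e+00]
```

```bash
python3 -m crank '[[[-1.6,1.3,5],0,255],[[-1.6,1.3,20],0,255],[[-1.6,1.3,40],0,255],[[-1.6,1.3,60],0,255],[[-1.6,1.3,78],0,255],[[-1.6,1.3,92],0,255],[[-1.6,1.3,105],0,255],[[-1.6,1.3,117],0,255],[[-1.6,1.3,128],0,255],[[-1.6,1.3,138],0,255]]'
python3 -m crank '[[[0,0,4],0,255],[[0,0,8],0,255],[[0,0,11],0,255],[[0,0,14],0,255],[[0,0,15.5],0,255],[[0,0,16.5],0,255],[[0,0,17],0,255],[[0,0,17],0,255]]'
python3 -c "
from h import *
go(.5051,.0409,.078)"
```

```text
time: 18.7
eef_pos: [0.5055, 0.0397, 0.0935]
tcp_rot: [0.614, 0.789, 0.0, 0.0]
contact_force: [0.2, 0.3, -3.0]
opening: 0.516
finger_force: 61.7
time: 19.5
eef_pos: [0.5054, 0.0398, 0.0784]
tcp_rot: [0.614, 0.789, -0.0, -0.0]
contact_force: [-5.1, 1.1, 4.5]
opening: 0.517
finger_force: 62.5
t 19.5 pos [0.5054 0.0398 0.0784] shift mm [1.2 0.  0.4] tooly deg 14.27 tilt [-5.e-04  1.e-04 -1.e+00]
```

```bash
python3 -m crank '[[[0,0,0],0,140],[[0,0,0],0,120],[[0,0,0],0,100],[[0,0,0],0,60],[[0,0,0],0,0],[[0,0,0],0,0],[[0,0,0],0,0],[[0,0,0],0,0]]'
python3 -m crank '[[[0,0,-10],0,0],[[0,0,-40],0,0],[[0,0,-80],0,0],[[0,0,-125],0,0],[[-15,0,-165],0,0],[[-45,0,-188],0,0],[[-75,0,-190],0,0],[[-88,0,-190],0,0],[[-88,0,-190],0,0],[[-88,0,-190],0,0]]'
python3 - <<'E'
from h import *
c=read_camera("wrist");ring(c,(.5045,.0400));ring(c,(.5267,-.047)); go(.5273,-.0458,.078)
E
```

```text
time: 20.3
eef_pos: [0.5053, 0.0397, 0.0771]
tcp_rot: [0.614, 0.789, 0.0, 0.0]
contact_force: [0.4, -0.2, 0.3]
opening: 0.997
finger_force: 0.0
time: 21.3
eef_pos: [0.5262, -0.0449, 0.266]
tcp_rot: [0.614, 0.789, -0.0, -0.001]
contact_force: [-1.0, 0.7, 0.1]
opening: 0.999
finger_force: 0.0
ring [505.3  38.5] r 23.1 n 313 z 0.1003
ring [526.7 -46.8] r 23.0 n 484 z 0.1001
t 21.4 pos [ 0.5262 -0.0446  0.266 ] shift mm [ -1.8   1.2 187.9] tooly deg 14.29 tilt [-0.0023  0.0013 -1.    ]
```

```bash
python3 -m crank '[[[-1,0.5,10],0,0],[[-1,0.5,40],0,0],[[-1,0.5,80],0,0],[[-1,0.5,120],0,0],[[-1,0.5,150],0,0],[[-1,0.5,175],0,0],[[-1,0.5,185],0,0],[[-1,0.5,190],0,0],[[-1,0.5,190],0,0],[[-1,0.5,190],0,0]]'
python3 -m crank '[[[0,0,0],0,60],[[0,0,0],0,120],[[0,0,0],0,200],[[0,0,0],0,255],[[0,0,0],0,255],[[0,0,0],0,255],[[0,0,0],0,255],[[0,0,0],0,255]]' 60
python3 -c "
from h import *
go(.4905,.253,.077)"
```

```text
time: 22.35
eef_pos: [0.5287, -0.0465, 0.0785]
tcp_rot: [0.614, 0.789, 0.0, 0.001]
contact_force: [0.4, -0.2, 0.1]
opening: 0.998
finger_force: 0.0
time: 23.15
eef_pos: [0.5283, -0.0467, 0.0783]
tcp_rot: [0.614, 0.789, 0.0, 0.001]
contact_force: [-1.4, 0.3, 5.9]
opening: 0.514
finger_force: 61.8
t 23.1 pos [ 0.5283 -0.0467  0.0783] shift mm [299.8  37.2   1.1] tooly deg 14.27 tilt [ 1.2e-03 -6.0e-04 -1.0e+00]
```

```bash
python3 -m crank '[[[0,0,-4],0,255],[[0,0,-15],0,255],[[0,0,-35],0,255],[[0,0,-60],0,255],[[0,0,-85],0,255],[[0,0,-110],0,255],[[0,0,-135],0,255],[[0,0,-153],0,255],[[0,0,-160],0,255],[[0,0,-160],0,255]]'
python3 -m crank '[[[15,2,0],0,255],[[50,6,0],0,255],[[90,12,0],0,255],[[130,17,0],0,255],[[170,22,0],0,255],[[210,27,0],0,255],[[250,32,0],0,255],[[280,36,0],0,255],[[295,38,0],0,255],[[300,38.5,0],0,255]]'
python3 -m crank '[[[0,0,0],0,255],[[0,0,0],0,255],[[0,0,0],0,255]]'
python3 - <<'E'
from h import *
c=read_camera("wrist");ring(c,(.490,.2535),.08,.03)
go(.4905,.2537,.078)
E
```

```text
time: 24.15
eef_pos: [0.5278, -0.0464, 0.2379]
tcp_rot: [0.614, 0.789, 0.0, 0.001]
contact_force: [-0.4, -0.1, -4.5]
opening: 0.516
finger_force: 61.7
time: 25.15
eef_pos: [0.4897, 0.2552, 0.2355]
tcp_rot: [0.613, 0.79, -0.001, -0.001]
contact_force: [-0.4, -0.3, -3.9]
opening: 0.518
finger_force: 61.7
time: 25.45
eef_pos: [0.4914, 0.2527, 0.237]
tcp_rot: [0.615, 0.789, -0.0, 0.0]
contact_force: [-1.0, 0.3, -2.9]
opening: 0.517
finger_force: 61.7
ring [490.3 253.4] r 20.6 n 670 z 0.0799
t 25.5 pos [0.4914 0.2527 0.2371] shift mm [  1.2  -0.6 159.1] tooly deg 14.16 tilt [-1.e-04 -3.e-04 -1.e+00]
```

```bash
python3 -m crank '[[[0.5,0,5],0,255],[[0.5,0,20],0,255],[[0.5,0,40],0,255],[[0.5,0,60],0,255],[[0.5,0,80],0,255],[[0.5,0,95],0,255],[[0.5,0,108],0,255],[[0.5,0,121],0,255],[[0.5,0,133],0,255],[[0.5,0,143],0,255]]'
python3 -m crank '[[[0,0,4],0,255],[[0,0,8],0,255],[[0,0,11],0,255],[[0,0,14],0,255],[[0,0,15.5],0,255],[[0,0,16.5],0,255],[[0,0,17.5],0,255],[[0,0,17.5],0,255]]'
python3 -c "
from h import *
go(.4912,.2533,.078)"
```

```text
time: 26.5
eef_pos: [0.491, 0.2543, 0.0933]
tcp_rot: [0.614, 0.789, 0.0, 0.0]
contact_force: [0.1, 0.0, -3.2]
opening: 0.523
finger_force: 61.7
time: 27.3
eef_pos: [0.4911, 0.2543, 0.0783]
tcp_rot: [0.614, 0.789, -0.0, -0.0]
contact_force: [-4.2, -2.3, 5.1]
opening: 0.515
finger_force: 62.6
t 27.3 pos [0.4911 0.2543 0.0783] shift mm [-1.  -0.2  0.3] tooly deg 14.27 tilt [-5.e-04 -4.e-04 -1.e+00]
```

```bash
python3 -m crank '[[[0,0,0],0,140],[[0,0,0],0,120],[[0,0,0],0,100],[[0,0,0],0,60],[[0,0,0],0,0],[[0,0,0],0,0],[[0,0,0],0,0],[[0,0,0],0,0]]'
python3 -m crank '[[[0,0,-10],0,0],[[0,0,-40],0,0],[[0,0,-80],0,0],[[0,0,-125],0,0],[[-15,-4,-165],0,0],[[-50,-14,-188],0,0],[[-92,-26,-190],0,0],[[-134,-38,-190],0,0],[[-176,-50,-190],0,0],[[-218,-62,-190],0,0]]'
python3 -m crank '[[[-42,-12,0],0,0],[[-84,-24,0],0,0],[[-126,-36,0],0,0],[[-168,-48,0],0,0],[[-210,-60,0],0,0],[[-240,-68,0],0,0],[[-255,-72,0],0,0],[[-258,-73.5,0],0,0],[[-258,-73.5,0],0,0],[[-258,-73.5,0],0,0]]'
python3 - <<'E'
from h import *
c=read_camera("wrist");ring(c,(.478,-.241)); go(.4783,-.2405,.078)
c=read_camera("top");ring(c,(.490,.251));ring(c,(.5046,.0381))
E
```

```text
time: 28.1
eef_pos: [0.491, 0.2543, 0.0766]
tcp_rot: [0.614, 0.789, 0.0, -0.0]
contact_force: [-0.4, -0.2, -0.4]
opening: 0.995
finger_force: 0.0
time: 29.1
eef_pos: [0.4842, 0.0262, 0.2678]
tcp_rot: [0.614, 0.79, 0.0, 0.001]
contact_force: [1.2, -0.0, -0.9]
opening: 1.001
finger_force: 0.0
time: 30.1
eef_pos: [0.477, -0.239, 0.2667]
tcp_rot: [0.613, 0.79, 0.0, -0.0]
contact_force: [-0.2, 0.7, 0.1]
opening: 1.001
finger_force: 0.0
ring [ 477.5 -240.8] r 23.2 n 786 z 0.1003
t 30.1 pos [ 0.4771 -0.2389  0.2667] shift mm [ -1.9   0.8 188.7] tooly deg 14.36 tilt [ 1.e-04  4.e-04 -1.e+00]
ring [490.5 251.7] r 23.6 n 75 z 0.0991
ring [506.2  37.1] r 22.8 n 56 z 0.099
```

```bash
python3 -m crank '[[[-1,0.5,10],0,0],[[-1,0.5,40],0,0],[[-1,0.5,80],0,0],[[-1,0.5,120],0,0],[[-1,0.5,150],0,0],[[-1,0.5,175],0,0],[[-1,0.5,185],0,0],[[-1,0.5,190],0,0],[[-1,0.5,190],0,0],[[-1,0.5,190],0,0]]'
python3 -m crank '[[[0,0,0],0,60],[[0,0,0],0,120],[[0,0,0],0,200],[[0,0,0],0,255],[[0,0,0],0,255],[[0,0,0],0,255],[[0,0,0],0,255],[[0,0,0],0,255]]' 60
python3 -c "
from h import *
go(.5267,-.0465,.078)"
python3 -m crank '[[[0,0,-4],0,255],[[0,0,-15],0,255],[[0,0,-35],0,255],[[0,0,-60],0,255],[[0,0,-85],0,255],[[0,0,-110],0,255],[[0,0,-135],0,255],[[0,0,-153],0,255],[[0,0,-160],0,255],[[0,0,-160],0,255]]'
```

```text
time: 31.2
eef_pos: [0.4786, -0.2419, 0.0781]
tcp_rot: [0.614, 0.789, 0.0, 0.001]
contact_force: [-0.1, 0.1, -0.1]
opening: 1.001
finger_force: 0.0
time: 32.0
eef_pos: [0.4784, -0.2417, 0.0778]
tcp_rot: [0.614, 0.789, 0.0, 0.001]
contact_force: [-0.4, 0.8, 4.6]
opening: 0.514
finger_force: 61.7
t 32.0 pos [ 0.4784 -0.2417  0.0778] shift mm [177.3  94.9  -0.3] tooly deg 14.25 tilt [ 0.0017 -0.001  -1.    ]
time: 33.0
eef_pos: [0.4775, -0.2413, 0.2371]
tcp_rot: [0.614, 0.789, -0.0, 0.0]
contact_force: [-0.3, -0.9, -5.2]
opening: 0.516
finger_force: 62.2
```

```bash
python3 -m crank '[[[15,8,0],0,255],[[45,24,0],0,255],[[80,43,0],0,255],[[115,62,0],0,255],[[145,79,0],0,255],[[167,91,0],0,255],[[176,95.8,0],0,255],[[176,95.8,0],0,255],[[176,95.8,0],0,255],[[176,95.8,0],0,255]]'
python3 -m crank '[[[0,0,0],0,255],[[0,0,0],0,255],[[0,0,0],0,255]]'
python3 - <<'E'
from h import *
c=read_camera("wrist");ring(c,(.5267,-.0468),.08,.03)
go(.5277,-.0474,.078)
E
```

```text
time: 34.0
eef_pos: [0.5268, -0.048, 0.2362]
tcp_rot: [0.614, 0.789, -0.0, -0.0]
contact_force: [0.3, -0.6, -3.9]
opening: 0.519
finger_force: 62.3
time: 34.3
eef_pos: [0.5271, -0.0477, 0.2367]
tcp_rot: [0.614, 0.789, 0.0, 0.0]
contact_force: [-0.2, 0.8, -3.9]
opening: 0.516
finger_force: 62.3
ring [526.8 -46.9] r 20.3 n 665 z 0.0799
t 34.4 pos [ 0.5271 -0.0475  0.2367] shift mm [ -0.    0.6 158.7] tooly deg 14.22 tilt [ 1.e-04 -1.e-04 -1.e+00]
```

```bash
python3 -m crank '[[[0,0.5,5],0,255],[[0,0.5,20],0,255],[[0,0.5,40],0,255],[[0,0.5,60],0,255],[[0,0.5,80],0,255],[[0,0.5,95],0,255],[[0,0.5,108],0,255],[[0,0.5,121],0,255],[[0,0.5,133],0,255],[[0,0.5,143],0,255]]'
python3 -m crank '[[[0,0,4],0,255],[[0,0,8],0,255],[[0,0,11],0,255],[[0,0,14],0,255],[[0,0,15.5],0,255],[[0,0,16.5],0,255],[[0,0,17.5],0,255],[[0,0,17.5],0,255]]'
```

```text
time: 35.35
eef_pos: [0.5277, -0.047, 0.0928]
tcp_rot: [0.614, 0.789, 0.0, 0.0]
contact_force: [-0.3, -0.4, -4.2]
opening: 0.518
finger_force: 62.3
time: 36.15
eef_pos: [0.5278, -0.047, 0.0779]
tcp_rot: [0.614, 0.789, -0.0, -0.0]
contact_force: [-5.0, 1.3, 5.8]
opening: 0.519
finger_force: 63.6
```

```bash
python3 -m crank '[[[0,0,0],0,140],[[0,0,0],0,120],[[0,0,0],0,100],[[0,0,0],0,60],[[0,0,0],0,0],[[0,0,0],0,0],[[0,0,0],0,0],[[0,0,0],0,0]]'
python3 -m crank '[[[0,0,-10],0,0],[[0,0,-40],0,0],[[0,0,-80],0,0],[[0,0,-125],0,0],[[-15,2,-165],0,0],[[-50,7,-188],0,0],[[-92,12,-190],0,0],[[-134,18,-190],0,0],[[-176,24,-190],0,0],[[-218,30,-190],0,0]]'
python3 -m crank '[[[-25,3,0],0,0],[[-35,5,0],0,0],[[-39,5,0],0,0],[[-39,5,0],0,0],[[-39,5,0],0,0]]'
python3 - <<'E'
from h import *
c=read_camera("wrist");ring(c,(.625,-.287)); go(.6255,-.2870,.072)
c=read_camera("top");ring(c,(.5266,-.0481))
E
```

```text
time: 36.95
eef_pos: [0.5276, -0.047, 0.0761]
tcp_rot: [0.614, 0.789, 0.0, 0.0]
contact_force: [0.8, -0.8, 0.9]
opening: 1.003
finger_force: 0.0
time: 37.95
eef_pos: [0.6108, -0.2524, 0.2672]
tcp_rot: [0.614, 0.789, 0.0, 0.001]
contact_force: [-0.4, -0.5, 0.1]
opening: 1.003
finger_force: 0.0
time: 38.45
eef_pos: [0.6247, -0.2861, 0.2665]
tcp_rot: [0.613, 0.79, 0.0, -0.0]
contact_force: [-0.8, 0.0, 0.3]
opening: 1.0
finger_force: 0.0
ring [ 625.1 -287. ] r 22.9 n 528 z 0.1002
t 38.5 pos [ 0.6247 -0.286   0.2665] shift mm [ -1.2   0.5 194.5] tooly deg 14.34 tilt [ 1.e-04  2.e-04 -1.e+00]
ring [528. -48.] r 23.1 n 122 z 0.0995
```

```bash
python3 -m crank '[[[-0.5,0.5,10],0,0],[[-0.5,0.5,40],0,0],[[-0.5,0.5,80],0,0],[[-0.5,0.5,120],0,0],[[-0.5,0.5,150],0,0],[[-0.5,0.5,175],0,0],[[-0.5,0.5,190],0,0],[[-0.5,0.5,195],0,0],[[-0.5,0.5,195],0,0],[[-0.5,0.5,195],0,0]]'
python3 -m crank '[[[0,0,0],0,60],[[0,0,0],0,120],[[0,0,0],0,200],[[0,0,0],0,255],[[0,0,0],0,255],[[0,0,0],0,255],[[0,0,0],0,255],[[0,0,0],0,255]]' 60
python3 -c "
from h import *
go(.4775,-.2408,.078)"
python3 -m crank '[[[0,0,-4],0,255],[[0,0,-15],0,255],[[0,0,-35],0,255],[[0,0,-60],0,255],[[0,0,-85],0,255],[[0,0,-110],0,255],[[0,0,-135],0,255],[[0,0,-153],0,255],[[0,0,-160],0,255],[[0,0,-160],0,255]]'
```

```text
time: 39.55
eef_pos: [0.6264, -0.2883, 0.0729]
tcp_rot: [0.614, 0.789, 0.0, 0.001]
contact_force: [0.1, 0.5, 0.7]
opening: 0.998
finger_force: 0.0
time: 40.35
eef_pos: [0.6259, -0.2883, 0.0726]
tcp_rot: [0.614, 0.789, -0.0, 0.001]
contact_force: [-1.6, -0.0, 5.8]
opening: 0.519
finger_force: 62.0
t 40.4 pos [ 0.6259 -0.2883  0.0726] shift mm [  82.6 -132.1   -5.6] tooly deg 14.27 tilt [ 0.0011 -0.0011 -1.    ]
time: 41.35
eef_pos: [0.6256, -0.2878, 0.2318]
tcp_rot: [0.614, 0.789, 0.0, 0.001]
contact_force: [-0.4, 0.3, -5.2]
opening: 0.516
finger_force: 62.0
```

```bash
python3 -m crank '[[[7,-11,0],0,255],[[21,-34,0],0,255],[[38,-62,0],0,255],[[55,-90,0],0,255],[[70,-113,0],0,255],[[78,-127,0],0,255],[[81,-131.4,0],0,255],[[81,-131.4,0],0,255],[[81,-131.4,0],0,255],[[81,-131.4,0],0,255]]'
python3 -m crank '[[[0,0,0],0,255],[[0,0,0],0,255],[[0,0,0],0,255]]'
python3 - <<'E'
from h import *
c=read_camera("wrist");ring(c,(.4775,-.2408),.08,.03)
go(.4785,-.242,.0726)
E
```

```text
time: 42.35
eef_pos: [0.4788, -0.2419, 0.2309]
tcp_rot: [0.614, 0.789, 0.0, 0.0]
contact_force: [0.2, -0.1, -4.8]
opening: 0.517
finger_force: 62.5
time: 42.65
eef_pos: [0.4783, -0.2417, 0.2311]
tcp_rot: [0.614, 0.789, 0.0, -0.0]
contact_force: [-0.3, -0.9, -4.3]
opening: 0.519
finger_force: 62.5
ring [ 477.4 -240.8] r 20.4 n 691 z 0.0799
t 42.7 pos [ 0.4783 -0.2417  0.2311] shift mm [ -0.4   0.2 158.5] tooly deg 14.26 tilt [-1.e-04  1.e-04 -1.e+00]
```

```bash
python3 -m crank '[[[0,0,5],0,255],[[0,0,20],0,255],[[0,0,40],0,255],[[0,0,60],0,255],[[0,0,80],0,255],[[0,0,95],0,255],[[0,0,108],0,255],[[0,0,121],0,255],[[0,0,133],0,255],[[0,0,143],0,255]]'
python3 -m crank '[[[0,0,4],0,255],[[0,0,8],0,255],[[0,0,11],0,255],[[0,0,14],0,255],[[0,0,15.5],0,255],[[0,0,16.5],0,255],[[0,0,17.5],0,255],[[0,0,17.5],0,255]]'
```

```text
time: 43.7
eef_pos: [0.4782, -0.2417, 0.0873]
tcp_rot: [0.614, 0.789, -0.0, 0.0]
contact_force: [0.0, 0.5, -5.2]
opening: 0.52
finger_force: 62.5
time: 44.5
eef_pos: [0.4783, -0.2418, 0.0725]
tcp_rot: [0.614, 0.789, -0.0, -0.0]
contact_force: [-4.8, 3.2, 5.5]
opening: 0.519
finger_force: 63.7
```

Seated; release, lift and check all four.

```bash
python3 -m crank '[[[0,0,0],0,140],[[0,0,0],0,120],[[0,0,0],0,100],[[0,0,0],0,60],[[0,0,0],0,0],[[0,0,0],0,0],[[0,0,0],0,0],[[0,0,0],0,0]]'
python3 -m crank '[[[0,0,-10],0,0],[[0,0,-40],0,0],[[0,0,-80],0,0],[[0,0,-125],0,0],[[0,0,-165],0,0],[[0,0,-188],0,0],[[0,0,-195],0,0],[[0,0,-195],0,0],[[0,0,-195],0,0],[[0,0,-195],0,0]]'
python3 - <<'E'
from h import *
c=read_camera("wrist");ring(c,(.4775,-.241))
c=read_camera("top")
for q in((.4775,-.241),(.490,.251),(.5046,.0381),(.5266,-.0481)):ring(c,q)
cv2.imwrite("pics/end.png",cv2.resize(c["frame"][120:310,140:520],(800,400)))
E
```

```text
time: 45.3
eef_pos: [0.4781, -0.2417, 0.0705]
tcp_rot: [0.614, 0.789, 0.0, 0.0]
contact_force: [-0.3, -0.4, -0.1]
opening: 1.001
finger_force: 0.0
time: 46.3
eef_pos: [0.4772, -0.241, 0.2631]
tcp_rot: [0.614, 0.789, -0.0, -0.002]
contact_force: [-0.1, -0.3, 0.1]
opening: 1.002
finger_force: 0.0
ring [ 477.8 -240.8] r 22.8 n 537 z 0.1002
few 0
ring [490.9 251.4] r 23.0 n 76 z 0.0991
ring [506.2  37.2] r 22.7 n 55 z 0.0994
ring [528.2 -47.9] r 23.1 n 132 z 0.0992
```

View pics/end.png

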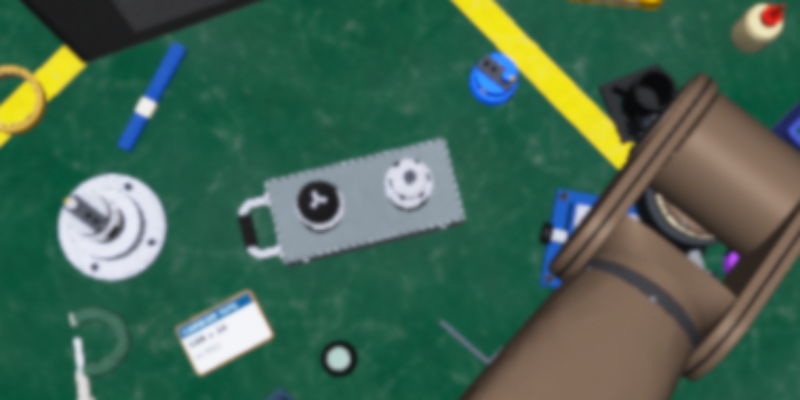

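The final picture shows the drill chuck at (320,203) beside the handle, the end mill at (408,183), the boring head in the stand at (90,215) and the cup empty at (645,100). The arm hides the block in this view, but the wrist camera shows the face mill seated there.

```bash
python3 -c "
from plant import ctrl
print(ctrl.sign_off())"
```

```text
the job is handed in; nothing more can be done
None
```

The changeover is done and handed in at about 46 s: all four tools are in their assigned sockets with flanges down on the rims by the camera measurements, the spare cup is empty, and the arm is clear; the sign-off gave no verdict.

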